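Hang the cutlery caddy on its studs and tug it

ROBOT

A 6-joint arm with a two-finger parallel gripper is mounted at the origin on a cart in front of the work surface, level with it; the furniture and walls round the work are solid. World frame = base frame: x ahead of the robot, y to its left, z up, the work surface at z = 0. Lengths are in mm, angles in rad, forces in N, time in s.
With the tool pointing down it reaches from about 275 to 750 mm from the base axis. Payload 10.2 kg.
Tool frame: the origin (TCP) lies at the very end of the fingers, on their centre line; the grasp point (between the pads) lies 19 mm behind it; z points along the fingers, y is the line along which they close (so a half turn about z gives the same grasp; the last joint's range is limited). The gripper opens to 85 mm and grips with 20 to 120 N. Pads are 22 mm wide; open, the fingers measure 114 mm over their backs; the gripper's body (76 mm by 85 mm) begins 54 mm behind the grasp point. The pads swing forward as they close: fully open they stand 13 mm farther back than shut.
Start: joints at [-0.223, 0.313, 1.498, -0, 1.331, -0.223], TCP at [525.006, -0.013, 231.294] pointing down, gripper open.
Joint ranges: [-2.94, 2.94], [-0.97, 2.17], [0.19, 2.56], [-1.23, 4.37], [0.02, 3.11], [-2.88, 2.88]. Speed limits (rad/s): [2.39, 2.39, 3.01, 3.14, 3.14, 3.14].

INTERFACE

Orientations are given as a unit quaternion [w, x, y, z].
In Python, from rig import ctrl, optics gives the robot as it stands. The module is installed in compiled form; this text tells all that it offers.
- The arm moves only by the shell command python3 -m handwheel 'ROWS' [FORCE]. ROWS is JSON, a list that holds one entry, the list of rows, each a list of 5 numbers: the gripper command: -1 is fully open, 1 is shut, values between are in proportion, then the shift along the world's x, y, z in units of 50 mm (1.0 is 50 mm), then the turn about the world's z in units of 8 degrees (1.0 is 8 degrees). In form: [[[gripper, tx, ty, tz, twist], ...]]. A call has 1 to 10 rows; each row shifts and turns the commanded pose from where the row before left it; what a row does not reach is not made up. A row lasts 1/10 s, in which the tool goes at most 50 mm and 8.59 degrees, less where a joint would pass 70% of its speed; a pose out of reach is approached as far as the arm can. A call is refused whole if a number of a shift passes 1 or a number of a turn 1, either way. A call with a gripper value outside its range is refused whole. The fingers move at their own pace and stop on an object; FORCE is the grip in N (left out, the last holds). Time passes only in rows, so rows that do not move let the fingers close. It gives the time, the measured TCP pose, the force, the opening and the grip force at its end, in the units of the state.
- ctrl.sense(): the state, without advancing time (a new reading comes with each control period).
- optics.capture(name): name is "scene" or "side" or "wrist"; returns a dict with "img" (480x640x3 uint8, blue, green, red), "K" (3x3 intrinsics, pixels), "R" (3x3) and "t" (3): a world point X has camera coordinates R X + t. Camera axes: x right, y down, z forward; pixel columns grow to the right and rows downward; lengths in mm; the calibration is good to about 2 mm. A picture is of the moment at which its call begins. There is no depth.
- ctrl.finish_job(): hands the job in; it is judged then, once.
The state is a dict: "time_s": time; "joints": joint angles; "dq": joint speeds; "tau": joint torques, N m; "eef_pos": TCP position; "ee_rot": TCP orientation; "force": force on the tool from outside, world axes, zero at the start; "wrist_torque": the same for the moment, N m; "grip_width": opening from 0.0 (shut) to 1.0 (fully open); "grip_force": force on a finger pad.
Only numpy, scipy, OpenCV 4.12 (cv2) and the standard library are available. Lean on these libraries where they do the work, as an engineer would, in place of code of your own. Each camera call takes 0.05 s, during which the arm holds its last target. There are 200 camera calls.

TASK

Pick up the white cutlery caddy by its wooden handle and hang it on the two free studs of the dark stand: bring the stud heads through the keyholes in its back, then let it slide down until both slots sit fully on the studs. Before letting go, give it a gentle tug straight down to make sure that it is held, then release it and leave it hanging at rest. Be gentle with the stand and do not disturb the things around.

Things in the scene. Friction and masses are not known exactly. Their poses are not given: they have to be found in the camera images.
- caddy: White open slatted cutlery caddy, loose, 0.22 to 0.35 kg, upright on the worktop: 64 mm deep (x), 104 wide (y), 92 high, with a wooden handle bar above. Origin: centre of its underside, z up. +x points out of its back, a plain 3 mm sheet, outer face at x = +32 mm, with two upright keyholes at y = +30 and -30 mm: wide hole below, narrow slot above.
- handle (a point): Centre of the caddy's wooden handle bar, 132 mm above its underside, midway in depth and width. The bar runs along the caddy's y: 12 mm thick (x), 20 mm high, 95 mm clear between two steel end straps, its underside 30 mm above the rim. Axes as the caddy's.
- slot_left (a point): Where the left stud's axis lies when the caddy is fully hung: caddy x 32, y +30, z 75 mm, that is 14 mm above hole_left. The slot is 8 mm wide and its closed upper end is 78 mm above the underside; that end bears on the stud. Axes as the caddy's.
- slot_right (a point): As slot_left, for the right keyhole (caddy y = -30 mm).
- stand: Dark steel stand, fixed: a board 250 mm wide, 12 thick, wooden top edge 132 mm above the worktop, on a foot 170 x 80 x 8 mm that reaches 55 mm out in front. Origin on the worktop under the middle of the board's front face (x = 0); +x into the board (its front looks to -x, toward the robot), z up. Two bays, 62 mm either side of the middle: one free, one full.
- studs: The two rigid shoulder studs in the free bay, fixed, 115 mm above the worktop. Origin midway between them in the board's front face; axes as the stand's. Each sticks out to -x: neck 6 mm diameter, 4.8 long, then head 11 mm diameter, 4 thick. A gentle tug puts 8 to 12 N on them beyond the caddy's weight for half a second; over 20 N on studs or board is too rough.
- stud_left (a point): Axis of the left stud (y = +30 mm) in the board's front face.
- stud_right (a point): Axis of the right stud (y = -30 mm) in the board's front face.
- full_basket: White slatted basket without handle, wooden spoon handles sticking out, fixed in the other bay: 64 x 104 mm, underside 40 mm above the worktop, rim at 126 mm, handles up to 158 mm. Origin on the board's front face at the middle of its underside, axes as the stand's; it stands out 64 mm to -x, with 20 mm free between it and the hung caddy.
- stray_fork: Steel fork, 204 mm long, lying in front; leave it alone. Origin at its middle.
- sink_spoon: Spoon with a red handle, 190 mm long, lying in front; leave it alone. Origin at its middle.
- lemon: Lemon, 78 x 55 x 56 mm; leave it alone. Origin under its middle.
- garlic_1: Bulb of garlic, 56 mm; leave it alone. Origin under its middle.
- hole_left (a point): Centre of the wide part of the left keyhole, in the caddy's back face (caddy x 32, y +30, z 61 mm): an opening 13 mm wide and high with cut corners, through which the stud head passes. From 67.5 to 70 mm above the underside it narrows by 45 degree shoulders into the slot. Axes as the caddy's.
- hole_right (a point): As hole_left, for the right keyhole (caddy y = -30 mm).
- blue_cup: Blue cup, 84 mm across, 91 mm high, in front at the left; leave it alone. Origin under the middle of cup and handle.

How it is judged:
By the outcome, as a careful person would: the job done as asked, in the order asked, and still so for the second after the job is handed in, with the robot touching nothing.
It also fails if it takes over 59 s, if anything falls off the work surface, if the arm or the gripper's body presses on something with over 40 N, if the wrist force passes 120 N, or if a joint passes its speed limit or range.

## Working session

There is one attempt and no reset: what is moved stays moved. The work goes in short steps, Python scripts to look and compute and a shell command to move; the robot and the scene stay as the last step left them, time stands still between calls to the robot, and variables do not carry over. Pictures are saved under pics/ and viewed, at most 10 in all, crops included, and the job is handed in when it is done.

```bash
mkdir -p pics; python3 - <<'E'
from rig import ctrl, optics
import cv2,pickle
for n in ("scene","side"):
    c=optics.capture(n); cv2.imwrite(f"pics/{n}0.png",c["img"]); pickle.dump(c,open(f"{n}.pkl","wb"))
    print(n,c["K"].round(1).tolist(),c["R"].round(3).tolist(),c["t"].round(1).tolist())
print(ctrl.sense())
E
```

```text
scene [[538.4, 0.0, 314.3], [0.0, 538.4, 237.5], [0.0, 0.0, 1.0]] [[0.65, -0.76, 0.008], [-0.403, -0.354, -0.844], [0.644, 0.545, -0.536]] [-305.7, 304.5, 733.7]
side [[598.5, 0.0, 316.7], [0.0, 598.5, 236.5], [0.0, 0.0, 1.0]] [[0.95, -0.312, -0.019], [-0.139, -0.366, -0.92], [0.28, 0.877, -0.391]] [-431.8, 177.3, 1201.9]
{'time_s': 0.1, 'joints': array([-2.23389669e-01,  3.13358970e-01,  1.49837102e+00,  5.09851919e-06,
        1.33100138e+00, -2.23378396e-01]), 'dq': array([ 0.00014418, -0.00104242,  0.00025777, -0.00084929,  0.00111784,
       -0.00032232]), 'tau': array([ 2.30574413e-03, -4.12899542e+01, -2.60142785e+01, -1.81123951e-04,
        3.02137116e-03,  1.15447833e-05]), 'eef_pos': array([5.24765343e+02, 4.78641459e-02, 2.30806522e+02]), 'ee_rot': array([-4.83101925e-04,  7.07111082e-01,  7.07102252e-01, -3.01311692e-04]), 'force': array([-0.44624673,  0.41117871, -0.90355754]), 'wrist_torque': array([-0.03547129,  0.03923194,  0.01508771]), 'grip_force': 0.0, 'grip_width': 0.9964523366719327}
```

View pics/scene0.png

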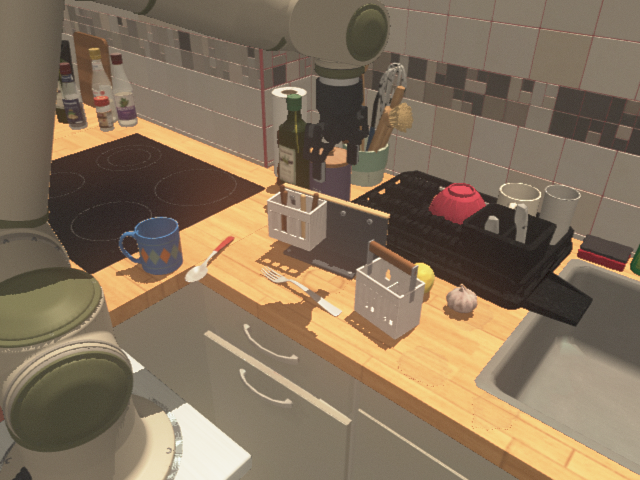

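View pics/side0.png

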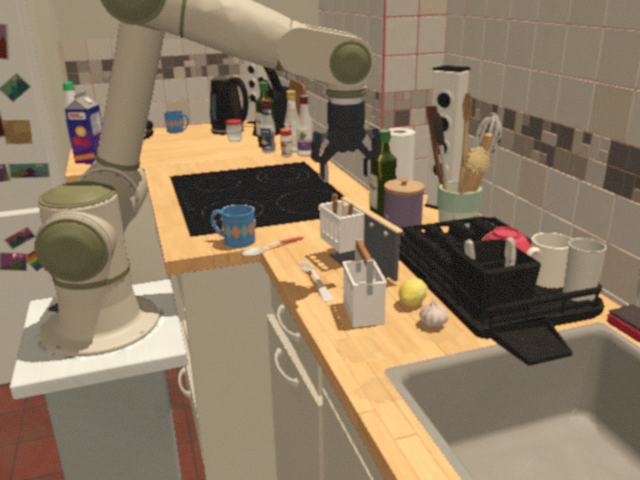

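The scene shows the stand at about (330,230), with the full basket in its left bay. The caddy is at (390,295) with its handle at (392,258), the lemon is right behind it, and the fork lies in front. I'll enlarge both views.

```bash
python3 - <<'E'
import cv2
a=cv2.imread("pics/scene0.png")[175:345,260:450]; cv2.imwrite("pics/sc.png",cv2.resize(a,None,fx=3.5*1.0,fy=3.5,interpolation=cv2.INTER_CUBIC)[:600])
b=cv2.imread("pics/side0.png")[180:335,295:455]; cv2.imwrite("pics/si.png",cv2.resize(b,None,fx=3.8,fy=3.8,interpolation=cv2.INTER_CUBIC)[:600])
E
```

```text
(no output)
```

View pics/sc.png

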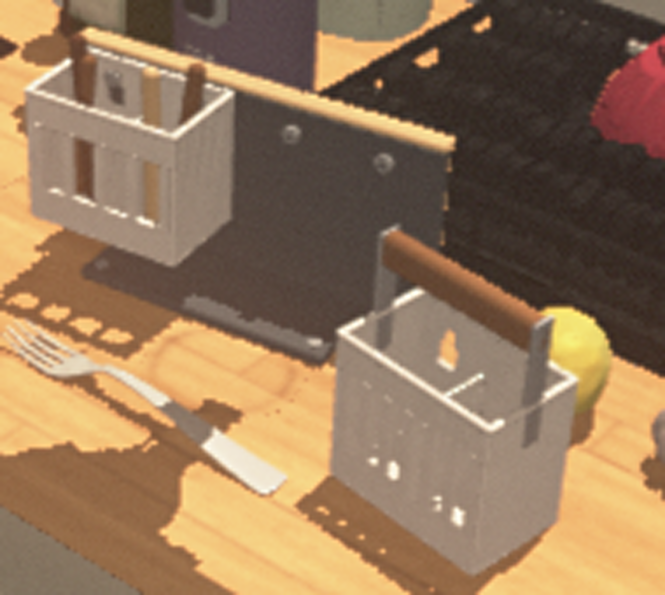

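View pics/si.png

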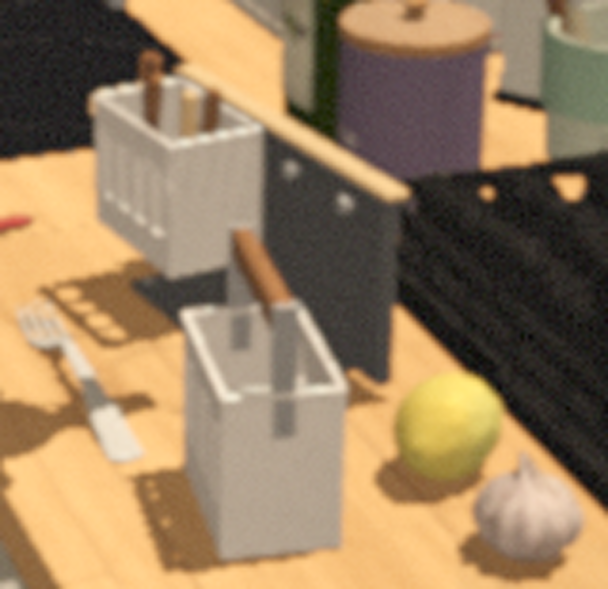

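```bash
cat >fit.py <<'E'
import numpy as np,pickle
from scipy.optimize import least_squares
C={n:pickle.load(open(n+".pkl","rb")) for n in("scene","side")}
def proj(c,X):
    p=(c["R"]@X.T).T+c["t"].ravel(); q=(c["K"]@p.T).T; return q[:,:2]/q[:,2:]
def crop(n,p):
    p=np.array(p,float); return p/3.5+[260,175] if n=="scene" else p/3.8+[295,180]
def fit(obs,x0):
    def r(v,raw=False):
        c,s=np.cos(v[2]),np.sin(v[2]); R=np.array([[c,-s,0],[s,c,0],[0,0,1]]);o=[]
        for n,L in obs.items():
            X=np.array([l[0] for l in L],float)@R.T+[v[0],v[1],0]
            o.append(proj(C[n],X)-crop(n,[l[1] for l in L]))
        return o if raw else np.concatenate(o).ravel()
    s=least_squares(r,x0,loss="soft_l1",x_scale=[10,10,.05]); cov=np.linalg.inv(s.jac.T@s.jac)
    print(s.x.round(3),np.degrees(s.x[2]).round(2),"rms px",np.sqrt((s.fun**2).mean()).round(2),"sd",np.sqrt(np.diag(cov)).round(3))
    for o in r(s.x,True): print(o.round(1).tolist())
    return s.x
E
python3 - <<'E'
from fit import *
cad={"scene":[((-32,52,92),(340,330)),((-32,-52,92),(493,430)),((32,-52,92),(576,380)),((32,52,92),(420,290)),((-32,-52,0),(474,573)),((-32,52,0),(332,472)),((32,-52,0),(558,525)),((0,47,142),(390,231)),((0,-47,142),(541,321)),((29,30,62),(448,354))],
"side":[((-32,-52,92),(228,400)),((32,-52,92),(345,385)),((-32,52,92),(183,310)),((32,52,92),(300,302)),((-32,-52,0),(222,558)),((32,-52,0),(340,545)),((0,-47,132),(279,297)),((0,47,132),(239,240))]}
st={"scene":[((-8.8,-32,115),(291,133)),((-8.8,-92,115),(384,162)),((-55,-85,8),(325,350)),((-55,85,8),(88,268)),((-64,114,126),(28,92)),((-64,10,126),(170,137)),((0,10,126),(232,97)),((-64,10,40),(172,265)),((-64,114,40),(32,215)),((0,-125,132),(445,150))],
"side":[((-8.8,-32,115),(291,168)),((-8.8,-92,115),(345,204)),((-64,114,126),(97,92)),((-64,10,126),(170,148)),((0,10,126),(262,128)),((-64,10,40),(172,280)),((-64,114,40),(102,215)),((0,-125,132),(397,200))]}
c=fit(cad,[500,-200,0]); s=fit(st,[600,0,0])
R=lambda a:np.array([[np.cos(a),-np.sin(a)],[np.sin(a),np.cos(a)]])
print("studs mid",(s[:2]+R(s[2])@[0,-62]).round(1))
E
```

```text
[ 5.12267e+02 -1.35939e+02 -1.59000e-01] -9.11 rms px 1.45 sd [0.837 0.851 0.013]
[[-1.6, 0.8], [-1.4, 0.7], [0.0, -0.1], [0.6, -0.8], [-0.9, 1.1], [-1.7, 0.2], [-0.8, -1.0], [0.7, 0.3], [-1.4, -1.4], [-1.1, 0.1]]
[[-0.5, 0.5], [1.4, 1.4], [0.5, 1.1], [-0.0, 0.5], [0.8, 0.6], [1.5, 0.7], [2.2, 6.1], [1.7, 1.4]]
[6.0464e+02 7.1108e+01 1.4800e-01] 8.47 rms px 0.96 sd [0.961 1.187 0.012]
[[-0.6, 0.4], [-0.4, 0.4], [-0.6, 1.5], [-2.4, -0.7], [-0.8, -0.6], [1.6, 0.4], [0.7, -1.4], [0.8, 0.3], [-0.4, -0.1], [0.1, -0.9]]
[[-0.1, 0.9], [0.1, 0.4], [0.1, 1.3], [1.5, 0.1], [1.4, 0.5], [1.1, -0.3], [-0.7, 1.5], [-1.5, -1.5]]
studs mid [613.8   9.8]
```

```bash
python3 -m handwheel '[[[-1,-0.04,-0.45,-0.1,-0.19],[-1,-0.04,-0.45,-0.1,-0.19],[-1,-0.04,-0.45,-0.1,-0.19],[-1,-0.04,-0.45,-0.1,-0.19],[-1,-0.04,-0.45,-0.1,-0.19],[-1,-0.04,-0.45,-0.1,-0.19],[-1,0,0,0,0],[-1,0,0,0,0]]]' 60
python3 - <<'E'
from rig import ctrl, optics
import cv2,pickle
c=optics.capture("wrist"); cv2.imwrite("pics/w1.png",c["img"]); pickle.dump(c,open("wrist.pkl","wb"))
print(c["K"].round(1).tolist(),c["R"].round(3).tolist(),(-c["R"].T@c["t"]).round(1).tolist())
E
```

```text
time_s: 0.9
eef_pos: [512.9, -134.8, 201.1]
ee_rot: [-0.0, 0.761, 0.649, -0.0]
force: [-0.6, 0.4, -0.6]
grip_width: 1.002
grip_force: 0.0
[[346.7, 0.0, 320.2], [0.0, 346.7, 242.8], [0.0, 0.0, 1.0]] [[0.987, -0.159, -0.001], [-0.153, -0.949, 0.277], [-0.045, -0.274, -0.961]] [525.0, -64.2, 341.7]
```

View pics/w1.png

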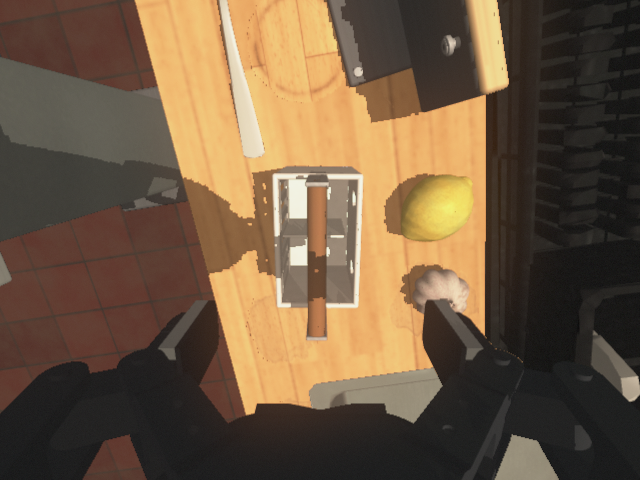

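The wrist view shows the bar from about (317,186) to (316,333), rim corners near (274,175), (362,174), (358,306) and (277,307), and the right stud head at about (447,44). I'll back-project these.

```bash
python3 - <<'E'
import numpy as np,pickle
c=pickle.load(open("wrist.pkl","rb"))
def bp(u,z):
    d=c["R"].T@np.linalg.inv(c["K"])@[u[0],u[1],1]; o=-c["R"].T@c["t"].ravel(); return (o+d*(z-o[2])/d[2])[:2]
rim=np.array([bp(u,91) for u in [(275,175.5),(361,175),(358,305),(277.5,306)]]); print(rim.round(1),rim.mean(0).round(1))
bar=np.array([bp(u,142) for u in [(317,186),(316.5,333)]]); print(bar.round(1),bar.mean(0).round(1))
def yaw(d): return np.degrees(np.arctan2(-d[0],d[1])).round(2)
print(yaw(rim[0]-rim[3]),yaw(rim[1]-rim[2]),yaw(bar[0]-bar[1]),[np.linalg.norm(rim[i]-rim[i-1]).round(1) for i in range(4)],np.linalg.norm(bar[0]-bar[1]))
print("stud R head",bp((449,44),115).round(1), "board top R front/back", bp((425,110),8))
E
```

```text
[[ 489.4  -81.2]
 [ 549.9  -90.6]
 [ 534.6 -191.1]
 [ 471.4 -181.8]] [ 511.3 -136.2]
[[ 519.2  -87.4]
 [ 503.5 -180.8]] [ 511.4 -134.1]
-10.13 -8.64 -9.51 [np.float64(102.2), np.float64(61.3), np.float64(101.7), np.float64(63.9)] 94.7227519333085
stud R head [607.8 -21.5] board top R front/back [622.49946   -51.2234495]
```

```bash
python3 -m handwheel '[[[-1,-0.03,-0.02,-0.3,0],[-1,0,0,-0.3,0],[-1,0,0,-0.3,0],[-1,0,0,-0.3,0],[-1,0,0,-0.3,0],[-1,0,0,-0.26,0],[-1,0,0,0,0],[-1,0,0,0,0]]]' 60; python3 -m handwheel '[[[1,0,0,0,0],[1,0,0,0,0],[1,0,0,0,0],[1,0,0,0,0],[1,0,0,0,0],[1,0,0,0,0],[1,0,0,0,0],[1,0,0,0,0],[1,0,0,0,0],[1,0,0,0,0]]]' 60
```

```text
time_s: 1.75
eef_pos: [511.8, -135.7, 113.7]
ee_rot: [0.0, 0.761, 0.649, 0.0]
force: [0.4, -1.1, 0.2]
grip_width: 1.008
grip_force: 0.0
time_s: 2.75
eef_pos: [511.5, -136.0, 113.4]
ee_rot: [0.0, 0.761, 0.649, -0.0]
force: [-1.8, 0.5, 3.5]
grip_width: 0.133
grip_force: 59.4
```

```bash
python3 -m handwheel '[[[1,0,0,0.2,0],[1,0,0,0.3,0],[1,0,0,0.4,0],[1,0,0,0.4,0],[1,0,0,0.2,0],[1,0,0,0,0],[1,0,0,0,0]]]'; python3 -m handwheel '[[[1,0,0.34,0,0.22],[1,0,0.34,0,0.3],[1,0,0.34,0,0.3],[1,0,0.34,0,0.3],[1,0,0.34,0,0.3],[1,0.2,0.34,0,0.3],[1,0.2,0.34,0,0.3],[1,0.2,0.34,0,0.18],[1,0.2,0,0,0],[1,0,0,0,0]]]';  python3 -m handwheel '[[[1,0,0,-0.2,0],[1,0,0,-0.2,0],[1,0,0,-0.2,0],[1,0,0,0,0],[1,0,0,0,0]]]'
python3 - <<'E'
from rig import ctrl, optics
import cv2,pickle,numpy as np
for n in("scene","side","wrist"):
    c=optics.capture(n); cv2.imwrite(f"pics/{n}2.png",c["img"]); pickle.dump(c,open(n+"2.pkl","wb"))
a=cv2.imread("pics/scene2.png")[150:310,250:410]; b=cv2.imread("pics/side2.png")[140:300,300:430]
u=lambda i,s:cv2.resize(i,None,fx=s,fy=s,interpolation=cv2.INTER_CUBIC)
cv2.imwrite("pics/pair2.png",np.hstack([u(a,2.75),u(b,2.75)]))
cv2.imwrite("pics/w2c.png",cv2.resize(cv2.imread("pics/wrist2.png")[40:400,130:530],None,fx=1.6,fy=1.6))
E
```

```text
time_s: 3.45
eef_pos: [511.2, -135.8, 187.5]
ee_rot: [-0.001, 0.761, 0.649, -0.0]
force: [-0.3, -0.7, -3.0]
grip_width: 0.131
grip_force: 58.6
time_s: 4.45
eef_pos: [551.6, 1.1, 187.2]
ee_rot: [-0.001, 0.652, 0.758, -0.0]
force: [-0.7, -0.6, -3.2]
grip_width: 0.126
grip_force: 58.7
time_s: 4.95
eef_pos: [551.4, -0.1, 158.1]
ee_rot: [-0.0, 0.653, 0.757, -0.0]
force: [0.0, -0.3, -3.2]
grip_width: 0.128
grip_force: 58.7
```

View pics/pair2.png

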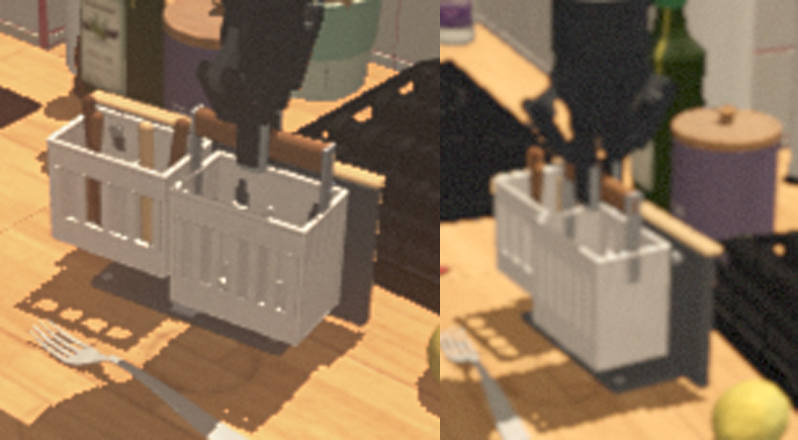

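View pics/w2c.png

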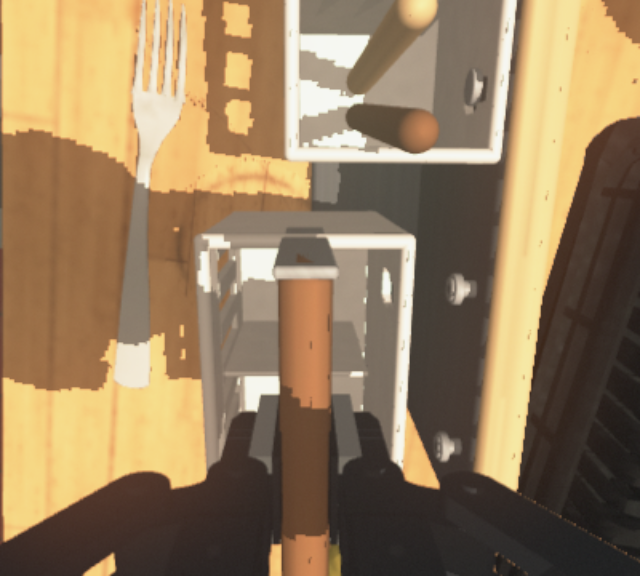

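```bash
python3 -m handwheel '[[[1,0,0,0.1,0],[1,0,0,0.09,0],[1,0,0,0,0],[1,0,0,0,0],[1,0,0,0,0]]]'
python3 - <<'E'
from rig import ctrl, optics
import cv2,pickle,numpy as np
ims=[]
for i in range(6):
    c=optics.capture("wrist"); ims.append(c["img"].astype(float))
c["img"]=np.mean(ims,0).astype(np.uint8); pickle.dump(c,open("wrist3.pkl","wb"))
cv2.imwrite("pics/w3.png",cv2.resize(c["img"][172:334,248:438],None,fx=3.6,fy=3.6,interpolation=cv2.INTER_CUBIC))
s=ctrl.sense(); print(s["eef_pos"],s["ee_rot"],(-c["R"].T@c["t"]).round(1))
E
```

```text
time_s: 5.6
eef_pos: [551.4, 0.0, 167.7]
ee_rot: [-0.0, 0.653, 0.757, -0.0]
force: [-1.4, 0.4, -2.5]
grip_width: 0.127
grip_force: 58.8
[ 5.51492821e+02 -6.12474474e-03  1.67713606e+02] [-6.04101631e-05  6.52887140e-01  7.57455199e-01 -3.54159462e-05] [541.9  70.8 308.3]
```

View pics/w3.png

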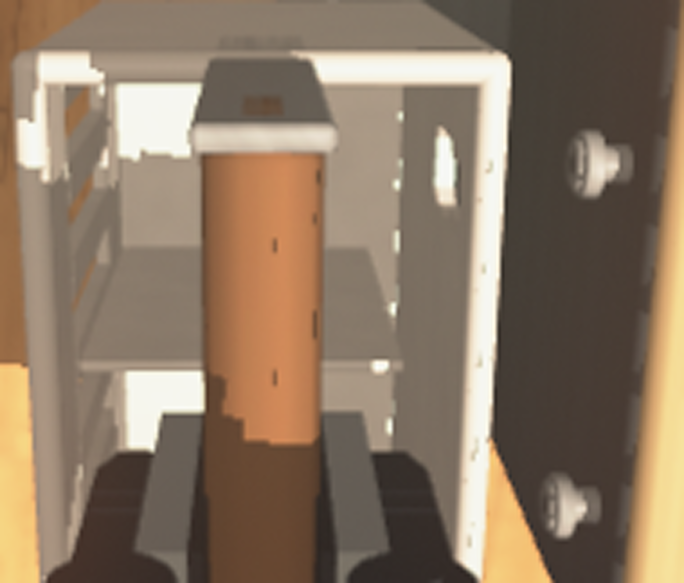

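The zoomed wrist view shows the left stud head centred near crop (588,164) and the right near (564,506). The caddy's rim corners are at about (511,52) and (14,52), the left keyhole spans rows 125 to 207 at column 446, and the bar end is at row 152. Next I'll work out the caddy-to-stud offset.

```bash
cat >rel.py <<'E'
import numpy as np,pickle,cv2
from scipy.optimize import least_squares
c=pickle.load(open("wrist3.pkl","rb"))
def proj(X):
    p=np.atleast_2d(X)@c["R"].T+c["t"].ravel(); q=p@c["K"].T; return ((q[:,:2]/q[:,2:])-[248,172]+.5)*3.6-.5
def T(v,z,X):
    C,S=np.cos(v[2]),np.sin(v[2]); return np.atleast_2d(X)@np.array([[C,-S,0],[S,C,0],[0,0,1]]).T+[v[0],v[1],z]
zc=167.7-113.4; yaw=2*np.arctan2(.757455,.652887)-np.pi/2
key=np.array([(-6.5,-4.5),(-6.5,4.5),(-4,8.5+.5),(-4,17),(4,17),(4,9),(6.5,4.5),(6.5,-4.5),(4.5,-6.5),(-4.5,-6.5)],float)
def keybox(v):
    m=None
    for x in(29,32):
        P=np.array([(x,30+a,61+b) for a,b in key]); I=np.zeros((600,700),np.uint8)
        cv2.fillPoly(I,[proj(T(v,zc,P)).round().astype(int)],1); m=I if m is None else m&I
    r=np.where(m.any(1))[0]; k=np.where(m.any(0))[0]; return r[[0,-1]],k[[0,-1]]
pts=np.array([(32,52,91),(-32,52,91),(0,47.5,142)],float); obs=np.array([(511,52),(14,52),(263,152)],float)
f=lambda d:(proj(T([d[0],d[1],yaw],zc,pts))-obs).ravel()
s=least_squares(f,[551,0],loss="soft_l1"); print("caddy",s.x,"yaw",np.degrees(yaw),f(s.x).round(1),"key rows/cols",keybox([*s.x,yaw]))
print("at tcp",keybox([551.45,0,yaw]), f([551.45,0]).round(1))
sp=np.array([(-6.8,30,0),(-6.8,-30,0)],float); so=np.array([(588,164),(564,506)],float)
g=lambda v:(proj(T(v,115,sp))-so).ravel()
for name,h in(("free",g),("yaw prior",lambda v:np.r_[g(v),(v[2]-.148)/.004])):
    q=least_squares(h,[613,9,.148],x_scale=[10,10,.05]).x; print(name,q.round(2),np.degrees(q[2]).round(2),g(q).round(1))
    C,S=np.cos(q[2]),np.sin(q[2])
    d=s.x-q[:2]; print(" caddy in stud frame x,y",(C*d[0]+S*d[1]).round(2),(-S*d[0]+C*d[1]).round(2))
E
python3 rel.py
```

```text
caddy [5.52507401e+02 2.24797588e-01] yaw 8.480726650910771 [-1.9 -1.2  2.  -1.  -0.  15.1] key rows/cols (array([159, 207]), array([458, 464]))
at tcp (array([160, 206]), array([451, 457])) [-10.2  -0.7  -6.2  -0.5 -11.8  15.8]
free [6.1004e+02 9.6100e+00 1.5000e-01] 8.69 [-0.  -0.9  0.   1.1]
 caddy in stud frame x,y -58.29 -0.58
yaw prior [6.1004e+02 9.6000e+00 1.5000e-01] 8.59 [ 0.3 -0.9 -0.3  1.1]
 caddy in stud frame x,y -58.28 -0.68
```

```bash
cat >>rel.py <<'E'
for zz in(-3,0,3):
    for x in(29,32):
        P=proj(T([*s.x,yaw],zc+zz,np.array([(x,30+a,61+b) for a,b in key]))); print(zz,x,P.min(0).round(),P.max(0).round(), P[0].round(),P[3].round(),P[4].round())
C,S=np.cos(.1495),np.sin(.1495); print("insert dir 50mm units",C,S)
E
python3 rel.py | tail -7
```

```text
-3 29 [437. 119.] [461. 215.] [438. 197.] [459. 215.] [461. 162.]
-3 32 [455. 119.] [482. 215.] [456. 197.] [479. 215.] [482. 162.]
0 29 [440. 123.] [464. 220.] [441. 202.] [462. 220.] [464. 166.]
0 32 [458. 123.] [485. 220.] [459. 202.] [482. 220.] [485. 166.]
3 29 [442. 126.] [468. 225.] [443. 206.] [465. 225.] [468. 170.]
3 32 [461. 126.] [489. 225.] [462. 206.] [486. 225.] [489. 170.]
insert dir 50mm units 0.9888456734027836 0.14894372827546443
```

```bash
python3 -m handwheel '[[[1,0,0.012,-0.004,0],[1,0.1,0.015,0,0],[1,0.1,0.015,0,0],[1,0.08,0.012,0,0],[1,0,0,0,0],[1,0,0,0,0],[1,0,0,0,0]]]'; python3 -m handwheel '[[[1,0.03,0.0045,0,0],[1,0.03,0.0045,0,0],[1,0.03,0.0045,0,0],[1,0,0,0,0],[1,0,0,0,0]]]'
```

```text
time_s: 6.6
eef_pos: [565.4, 2.7, 167.5]
ee_rot: [-0.0, 0.653, 0.757, -0.0]
force: [-0.0, 0.3, -2.3]
grip_width: 0.131
grip_force: 58.7
time_s: 7.1
eef_pos: [570.0, 3.4, 167.6]
ee_rot: [-0.0, 0.653, 0.757, -0.0]
force: [0.1, 0.8, -3.1]
grip_width: 0.131
grip_force: 58.7
```

```bash
python3 -m handwheel '[[[1,0.02,0.003,0,0],[1,0.02,0.003,0,0],[1,0,0,0,0],[1,0,0,0,0],[1,0,0,0,0]]]'; python3 -m handwheel '[[[1,0.02,0.003,0,0],[1,0.02,0.003,0,0],[1,0,0,0,0],[1,0,0,0,0],[1,0,0,0,0]]]'
```

```text
time_s: 7.6
eef_pos: [572.0, 3.7, 167.6]
ee_rot: [-0.0, 0.653, 0.757, -0.0]
force: [0.7, 0.2, -2.5]
grip_width: 0.13
grip_force: 58.7
time_s: 8.1
eef_pos: [574.0, 4.0, 167.6]
ee_rot: [-0.0, 0.653, 0.757, -0.0]
force: [0.2, 0.2, -2.9]
grip_width: 0.129
grip_force: 58.7
```

```bash
python3 -m handwheel '[[[1,0.02,0.003,0,0],[1,0.01,0.0015,0,0],[1,0,0,0,0],[1,0,0,0,0],[1,0,0,0,0]]]'; python3 -m handwheel '[[[1,0.01,0.0015,0,0],[1,0.01,0.0015,0,0],[1,0,0,0,0],[1,0,0,0,0],[1,0,0,0,0]]]'
```

```text
time_s: 8.6
eef_pos: [575.5, 4.2, 167.6]
ee_rot: [-0.0, 0.653, 0.757, -0.0]
force: [0.0, 0.9, -3.3]
grip_width: 0.13
grip_force: 58.7
time_s: 9.1
eef_pos: [576.5, 4.4, 167.6]
ee_rot: [-0.0, 0.653, 0.757, -0.0]
force: [-0.1, -0.2, -3.6]
grip_width: 0.133
grip_force: 58.7
```

```bash
for i in 1; do python3 -m handwheel '[[[1,0.01,0.0015,0,0],[1,0.01,0.0015,0,0],[1,0,0,0,0],[1,0,0,0,0]]]'; done; python3 -m handwheel '[[[1,0.01,0.0015,0,0],[1,0,0,0,0],[1,0,0,0,0],[1,0,0,0,0]]]'
```

```text
time_s: 9.5
eef_pos: [577.2, 4.5, 167.5]
ee_rot: [-0.0, 0.653, 0.757, -0.0]
force: [-2.4, 0.6, -1.1]
grip_width: 0.131
grip_force: 59.0
time_s: 9.9
eef_pos: [577.6, 4.6, 167.6]
ee_rot: [-0.001, 0.653, 0.757, -0.0]
force: [-5.0, -0.0, 1.0]
grip_width: 0.126
grip_force: 59.3
```

```bash
python3 -m handwheel '[[[1,-0.02,-0.003,0,0],[1,-0.012,-0.002,0,0],[1,0,0,0,0],[1,0,0,0,0],[1,0,0,0,0]]]'; python3 -m handwheel '[[[1,0,0,-0.03,0],[1,0,0,-0.03,0],[1,0,0,0,0],[1,0,0,0,0],[1,0,0,0,0]]]'; python3 -m handwheel '[[[1,0,0,-0.03,0],[1,0,0,-0.03,0],[1,0,0,0,0],[1,0,0,0,0],[1,0,0,0,0]]]'
```

```text
time_s: 10.4
eef_pos: [576.6, 4.3, 167.6]
ee_rot: [0.0, 0.653, 0.757, 0.0]
force: [0.6, -0.9, -3.0]
grip_width: 0.127
grip_force: 58.7
time_s: 10.9
eef_pos: [576.4, 4.3, 164.6]
ee_rot: [0.0, 0.653, 0.757, 0.0]
force: [1.4, -0.0, -3.0]
grip_width: 0.132
grip_force: 58.7
time_s: 11.4
eef_pos: [576.4, 4.3, 161.6]
ee_rot: [0.0, 0.653, 0.757, 0.0]
force: [-0.5, 0.1, -2.2]
grip_width: 0.125
grip_force: 58.7
```

```bash
python3 -m handwheel '[[[1,0,0,-0.03,0],[1,0,0,-0.03,0],[1,0,0,0,0],[1,0,0,0,0],[1,0,0,0,0]]]'; python3 -m handwheel '[[[1,0,0,-0.03,0],[1,0,0,-0.02,0],[1,0,0,0,0],[1,0,0,0,0],[1,0,0,0,0]]]'
```

```text
time_s: 11.9
eef_pos: [576.4, 4.3, 158.6]
ee_rot: [0.0, 0.653, 0.757, 0.0]
force: [-0.8, 0.7, -2.1]
grip_width: 0.129
grip_force: 58.7
time_s: 12.4
eef_pos: [576.4, 4.3, 156.1]
ee_rot: [0.0, 0.653, 0.757, 0.0]
force: [-0.3, 0.7, -3.3]
grip_width: 0.128
grip_force: 58.7
```

Next, small steps down to the expected seat at TCP z of about 153.6.

```bash
python3 -m handwheel '[[[1,0,0,-0.02,0],[1,0,0,-0.02,0],[1,0,0,0,0],[1,0,0,0,0]]]'; python3 -m handwheel '[[[1,0,0,-0.01,0],[1,0,0,0,0],[1,0,0,0,0],[1,0,0,0,0]]]'
```

```text
time_s: 12.8
eef_pos: [576.4, 4.3, 154.1]
ee_rot: [-0.0, 0.653, 0.757, -0.0]
force: [-0.6, -0.8, -2.1]
grip_width: 0.131
grip_force: 58.7
time_s: 13.2
eef_pos: [576.4, 4.3, 153.6]
ee_rot: [0.0, 0.653, 0.757, -0.0]
force: [-0.5, -1.0, -2.7]
grip_width: 0.126
grip_force: 58.7
```

```bash
python3 -m handwheel '[[[1,0,0,-0.01,0],[1,0,0,0,0],[1,0,0,0,0],[1,0,0,0,0]]]'; python3 -m handwheel '[[[1,0,0,-0.005,0],[1,0,0,0,0],[1,0,0,0,0],[1,0,0,0,0]]]'
```

```text
time_s: 13.6
eef_pos: [576.5, 4.3, 153.2]
ee_rot: [0.0, 0.653, 0.757, 0.0]
force: [-0.2, 0.9, -0.9]
grip_width: 0.131
grip_force: 59.1
time_s: 14.0
eef_pos: [576.5, 4.3, 153.0]
ee_rot: [0.0, 0.653, 0.757, 0.0]
force: [-1.7, 0.4, 1.3]
grip_width: 0.128
grip_force: 59.5
```

```bash
python3 -m handwheel '[[[1,0,0,-0.01,0],[1,0,0,0,0],[1,0,0,0,0]]]'; python3 -c "
from rig import ctrl
print(ctrl.sense()['force'])"
```

```text
time_s: 14.3
eef_pos: [576.5, 4.3, 152.9]
ee_rot: [0.0, 0.653, 0.757, 0.0]
force: [-3.0, -0.5, 5.5]
grip_width: 0.13
grip_force: 60.1
[-2.97080793 -0.54360016  5.51244552]
```

```bash
python3 -m handwheel '[[[1,0,0,-0.011,0],[1,0,0,0,0],[1,0,0,0,0]]]'; python3 -m handwheel '[[[1,0,0,0,0],[1,0,0,0,0]]]';
```

```text
time_s: 14.6
eef_pos: [576.5, 4.3, 152.8]
ee_rot: [0.0, 0.653, 0.757, 0.0]
force: [-4.7, 0.7, 9.1]
grip_width: 0.134
grip_force: 60.6
time_s: 14.8
eef_pos: [576.5, 4.3, 152.7]
ee_rot: [0.0, 0.653, 0.757, 0.0]
force: [-4.5, 0.5, 9.5]
grip_width: 0.13
grip_force: 60.6
```

```bash
python3 -m handwheel '[[[1,0,0,0,0],[1,0,0,0,0],[1,0,0,0,0],[1,0,0,0,0],[1,0,0,0,0]]]'; python3 -m handwheel '[[[1,0,0,0.01,0],[1,0,0,0.01,0],[1,0,0,0.004,0],[1,0,0,0,0],[1,0,0,0,0]]]'
python3 - <<'E'
from rig import ctrl, optics
import cv2,numpy as np
u=lambda i,s:cv2.resize(i,None,fx=s,fy=s,interpolation=cv2.INTER_CUBIC)
a=optics.capture("side")["img"][150:300,310:440]; b=optics.capture("wrist")["img"][150:350,240:440]
cv2.imwrite("pics/p4.png",np.hstack([cv2.resize(a,(390,450),interpolation=2),u(b,2)[:450] if 0 else cv2.resize(b,(400,450),interpolation=2)]))
E
```

```text
time_s: 15.3
eef_pos: [576.5, 4.3, 152.8]
ee_rot: [0.0, 0.653, 0.757, 0.0]
force: [-4.5, -0.2, 9.2]
grip_width: 0.13
grip_force: 60.6
time_s: 15.8
eef_pos: [576.4, 4.3, 153.0]
ee_rot: [0.0, 0.653, 0.757, 0.0]
force: [-1.6, 0.6, 3.8]
grip_width: 0.125
grip_force: 59.5
```

View pics/p4.png

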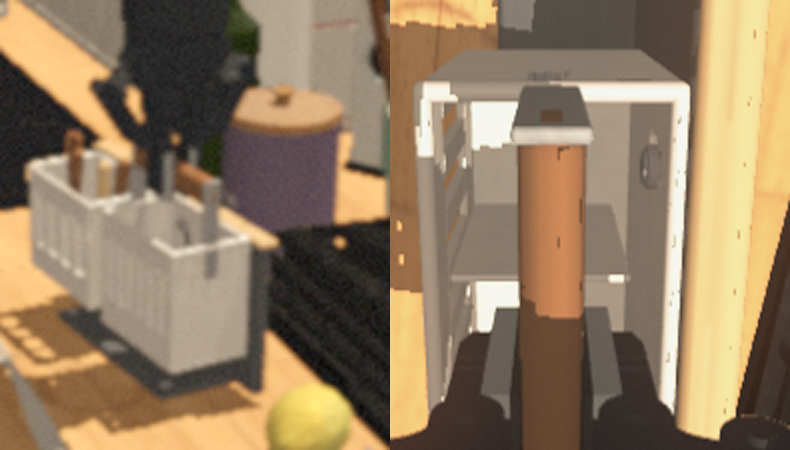

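The wrist view shows the left stud head inside the back at (650,162), up in the slot, and the caddy sits flush. I'll unload the rest, then release.

```bash
python3 -m handwheel '[[[1,0,0,0.008,0],[1,0,0,0,0],[1,0,0,0,0]]]'; python3 -m handwheel '[[[0.6,0,0,0,0],[0.4,0,0,0,0],[0.2,0,0,0,0],[0.1,0,0,0,0],[0.1,0,0,0,0],[0.1,0,0,0,0],[0.1,0,0,0,0],[0.1,0,0,0,0]]]' 20
```

```text
time_s: 16.2
eef_pos: [576.4, 4.3, 153.2]
ee_rot: [-0.0, 0.653, 0.757, -0.0]
force: [-0.4, 0.3, -0.1]
grip_width: 0.131
grip_force: 59.1
time_s: 17.0
eef_pos: [576.4, 4.3, 153.4]
ee_rot: [0.0, 0.653, 0.757, 0.0]
force: [-0.3, -0.4, 0.1]
grip_width: 0.452
grip_force: 0.0
```

```bash
python3 -m handwheel '[[[0.1,0,0,0.1,0],[0.1,0,0,0.2,0],[0.1,0,0,0.3,0],[0.1,0,0,0.4,0],[0.1,0,0,0.4,0],[0.1,0,0,0.4,0],[0.1,-0.3,0,0.2,0],[0.1,-0.3,0,0,0],[0.1,0,0,0,0],[0.1,0,0,0,0]]]'
python3 - <<'E'
from rig import ctrl, optics
import cv2,numpy as np
a=optics.capture("scene")["img"][150:350,240:440]; b=optics.capture("side")["img"][150:350,290:490]
cv2.imwrite("pics/p5.png",np.hstack([cv2.resize(i,(400,400),interpolation=2) for i in(a,b)]))
E
```

```text
time_s: 18.0
eef_pos: [546.7, 4.3, 254.1]
ee_rot: [0.0, 0.653, 0.757, 0.0]
force: [0.2, -0.3, 0.0]
grip_width: 0.449
grip_force: 0.0
```

View pics/p5.png

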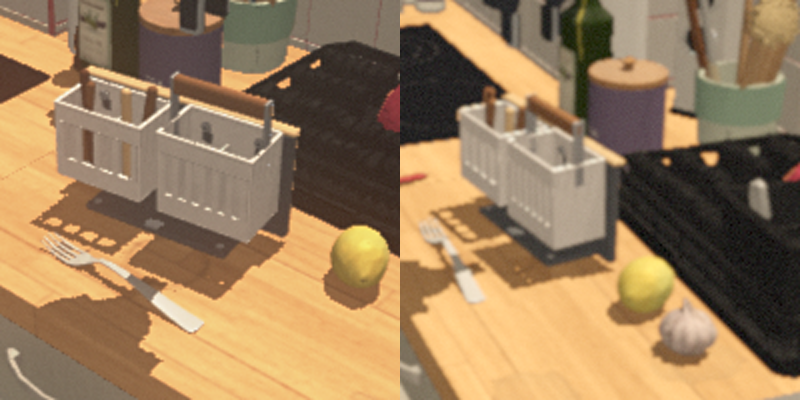

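The caddy hangs level beside the full basket. Stud heads show inside at (207,130) and (262,145) in the left panel. The fork, lemon and garlic haven't moved, and the gripper is clear.

```bash
python3 -c "
from rig import ctrl
print(ctrl.finish_job())"
```

```text
the job is handed in; nothing more can be done
None
```

The caddy hangs at rest on both studs. Before release I tugged it straight down at about 9 N for more than 0.5 s; the gripper is clear, nothing around it was seen to move, and the job was handed in at about 18 s.

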